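# Sweep the loose shaft seals into the bench pan

### The arm

A 6-joint arm with a two-finger parallel gripper is mounted at the origin on a cart in front of the work surface, level with it; the furniture and walls round the work are solid. World frame = base frame: x ahead of the robot, y to its left, z up, the work surface at z = 0. Lengths are in m, angles in rad, forces in N, time in s.
With the tool pointing down it reaches from about 0.3 to 0.875 m from the base axis. Payload 6.4 kg.
Tool frame: the origin (TCP) lies between the finger pads; the fingertips stand 19 mm ahead of it and the grasp point (between the pads) is the TCP (ctrl.tips_ahead is the z of the fingertips in the tool frame, in m); z points along the fingers, y is the line along which they close (so a half turn about z gives the same grasp; the last joint's range is limited). The gripper opens to 85 mm and grips with 20 to 120 N. Pads are 22 mm wide; open, the fingers measure 114 mm over their backs; the gripper's body (76 mm by 85 mm) begins 54 mm behind the grasp point. The pads swing forward as they close: fully open they stand 13 mm farther back than shut.
Start: joints at [-1.425, 0.181, 1.607, -0, 1.354, -0.206], TCP at [0.198, -0.54, 0.25] pointing down, gripper open.
Joint ranges: [-2.99, 2.99], [-0.89, 2.07], [0.3, 2.58], [-1.14, 4.28], [0, 2.63], [-3.12, 3.12]. Speed limits (rad/s): [2.57, 2.57, 3.01, 3.14, 3.14, 3.14].

### API

Orientations are given as a unit quaternion [w, x, y, z].
In Python, from bench import readout, vision, ctrl gives the robot as it stands.
- The arm moves only by the tool play_rows, never from a script. Its arguments are lists of equal length, an entry for each row: "xyz": the shift along the tool's x, y, z in mm, a list of three; "rot": the turn, a rotation vector about the tool's x, y, z in rad, a list of three; "grip": the opening, from 0 (shut) to 1 (fully open). In form: {"xyz": [[x, y, z], ...], "rot": [[rx, ry, rz], ...], "grip": [grip, ...]}. A call has exactly 10 rows; each row is the pose to reach, as a shift and turn from the pose commanded when the call began, along the tool's axes at that moment; what a row does not reach only later rows make up. A row lasts 1/8 s, in which the tool goes at most 62.5 mm and 10.7 degrees, less where a joint would pass 70% of its speed; a pose out of reach is approached as far as the arm can. A call with a gripper value outside its range is refused whole. The fingers move at their own pace and stop on an object; the grip force is fixed at half the most. Time passes only in rows, so rows that repeat a pose let the fingers close, or fill a call up. It gives the time, the measured TCP pose, the force, the opening and the grip force at its end, in the units of the state.
- readout.get_obs(): the state, without advancing time (a new reading comes with each control period).
- vision.camera(name): name is "side" or "top" or "wrist"; returns a dict with "color" (384x512x3 uint8, red, green, blue), "depth" (384x512 float32, m along the optical axis (not along the pixel's ray), 0 where there is no reading), "camera_matrix" (3x3 intrinsics, pixels), "extrinsics" (4x4, takes a point from camera to world coordinates); the wrist camera has in their place "hand_eye" (4x4, takes a point from camera to tool coordinates, whose origin is the TCP and whose axes are the flange's). Camera axes: x right, y down, z forward; pixel columns grow to the right and rows downward; lengths in m; the calibration is good to about 2 mm. A picture is of the moment at which its call begins: read the wrist's pose just before it.
- ctrl.hand_in(): hands the job in; it is judged then, once.
The state is a dict: "time_s": time; "q": joint angles; "dq": joint speeds; "joint_efforts": joint torques, N m; "eef_pos": TCP position; "eef_rot": TCP orientation; "wrist_force": force on the tool from outside, world axes, zero at the start; "torque": the same for the moment, N m; "opening": opening from 0.0 (shut) to 1.0 (fully open); "grasp_force": force on a finger pad.
Only numpy, scipy, OpenCV 4.12 (cv2) and the standard library are available. Lean on these libraries where they do the work, as an engineer would, in place of code of your own. Each camera call takes 0.05 s, during which the arm holds its last target. There are 200 camera calls.

### The job

Three black rubber shaft seals lie loose on the bench. With the fingertips, sweep all three along the bench and up over the sloping lip into the open-fronted metal pan, so that each lies completely inside on the pan's flat floor, past the lip. Only push them: do not pick up or lift any seal, and leave the other things on the bench where they are and upright.

Things in the scene. Friction and masses are not known exactly. Their poses are not given: they have to be found in the camera images.
- seal_a: black rubber shaft seal, a plain ring lying flat: 30 mm outer diameter, 10 mm high, 10 to 17 g; origin at the centre of its underside, z up. It slides when pushed sideways. There are three alike; this one starts on the right
- seal_b: black rubber shaft seal, a plain ring lying flat: 30 mm outer diameter, 10 mm high, 10 to 17 g; origin at the centre of its underside, z up. It slides when pushed sideways. There are three alike; this one starts in the middle
- seal_c: black rubber shaft seal, a plain ring lying flat: 30 mm outer diameter, 10 mm high, 10 to 17 g; origin at the centre of its underside, z up. It slides when pushed sideways. There are three alike; this one starts on the left
- pan: bare sheet-steel pan, screwed down; in mm: 140 deep (x), 156 wide (y). Origin: bench level under its centre; +x runs from the open mouth (x = -70, roughly facing the robot) to the back wall (inner face x = 67). Side walls' inner faces y = +-75. Rim 25 high; sides slope down to the mouth from x = -48. Floor 2 mm above bench from x = -45; before it a lip slopes up from the bench at x = -70. Flange behind to x = 93
- pan_mouth (a point): middle of the pan's front edge, at bench level
- connector: bystander: beige plastic plug connector shell, 45 x 48 x 14 mm, near the robot between two seals; origin at the centre of its underside
- spanner: bystander: small steel open-ended spanner lying flat, 120 mm long (along its own y), 21 mm wide, 6 mm thick, near the robot; origin at the centre of its underside
- cover_ring: bystander: grey plastic impeller cover ring lying flat, 113 mm diameter, 16 mm high, right of the pan; origin at the centre of its underside
- impeller: bystander: grey plastic open impeller with curved vanes lying flat, 122 mm diameter, 30 mm high, on the right of the bench; origin at the centre of its underside
- tape_roll: bystander: roll of masking tape lying flat, 96 mm diameter, 24 mm high, at the back right; origin at the centre of its underside
- glue_bottle: bystander: white glue bottle standing upright, 36 mm diameter, 104 mm high, at the back; origin at the centre of its underside
Not all that is in view belongs to the job. What is shaped like the seal_c but red is not meant. Leave any brown look-alike of the seal_b alone.

How it is judged:
By the outcome, as a careful person would: the job done as asked, in the order asked, and still so for the second after the job is handed in, with the robot touching nothing.
It also fails if it takes over 67 s, if anything falls off the work surface, if the arm or the gripper's body presses on something with over 40 N, if the wrist force passes 120 N, or if a joint passes its speed limit or range.

## Working session

There is one attempt and no reset: what is moved stays moved. The work goes in short steps, Python scripts to look and compute and a tool call to move; the robot and the scene stay as the last step left them, time stands still between calls to the robot, and variables do not carry over. Pictures are saved under pics/ and viewed, at most 12 in all, crops included, and the job is handed in when it is done.

Besides the shell and the picture viewer there is one more tool, called after "Request:" as name(argument=value, ...) on one line, values as JSON. play_rows: Moves the arm, as the interface text tells. Its arguments: {"type":"object","properties":{"xyz":{"type":"array","items":{"type":"array","items":{"type":"number"}}},"rot":{"type":"array","items":{"type":"array","items":{"type":"number"}}},"grip":{"type":"array","items":{"type":"number"}}},"required":["xyz","rot","grip"]}

```bash
mkdir -p pics; cat > h.py <<'E'
import numpy as np,cv2
from bench import readout,vision,ctrl
def snap(n,f):
    c=vision.camera(n); cv2.imwrite('pics/'+f+'.png',cv2.cvtColor(c['color'],cv2.COLOR_RGB2BGR)); np.savez('pics/'+f+'.npz',**{k:v for k,v in c.items()}); return c
def world(c,u,v,z):
    K=c['camera_matrix'];T=c['extrinsics'];d=T[:3,:3]@np.linalg.solve(K,[u,v,1.]);s=(z-T[2,3])/d[2];return (T[:3,3]+s*d).round(4)
E
python3 - <<'E'
from h import *
o=readout.get_obs();print(o['time_s'],o['eef_pos'],o['eef_rot'],ctrl.tips_ahead)
snap('top','top0');snap('side','side0')
im=cv2.imread('pics/top0.png');cv2.imwrite('pics/top0b.png',cv2.resize(im,(796,597)))
E
```

```text
0.0 [ 0.19806387 -0.53925569  0.24937712] [-8.73667963e-04  9.84570286e-01  1.74987395e-01  2.70071231e-05] 0.019
```

View pics/top0b.png

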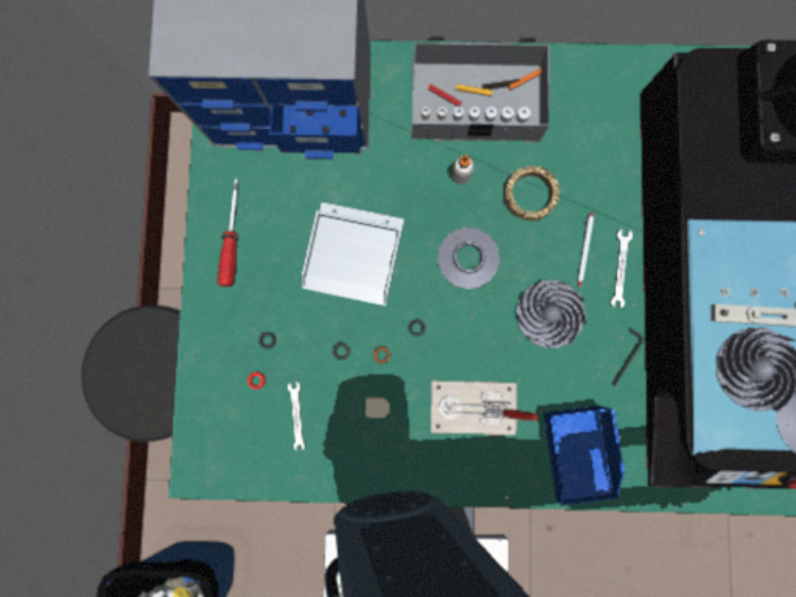

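View pics/side0.png

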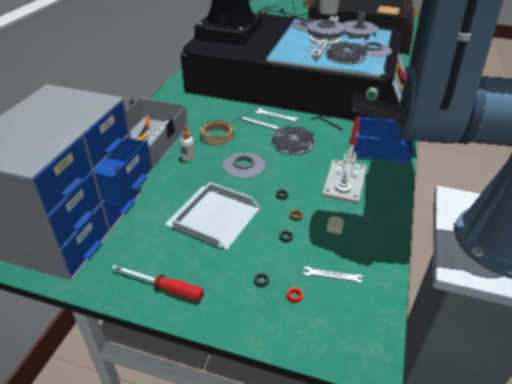

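In the 796-px top view, three rings are black: (268,340) left = seal_c, (341,351) middle = seal_b and (417,327) right = seal_a. The red ring at (257,380) and the brown ring at (381,354) are decoys. The pan is at about (352,255) with its mouth facing down. I'll confirm this in a crop.

```bash
python3 - <<'E'
from h import *
im=cv2.imread('pics/top0.png')
cv2.imwrite('pics/crop0.png',cv2.resize(im[125:265,150:300],None,fx=4.2,fy=4.2,interpolation=cv2.INTER_CUBIC))
c=np.load('pics/top0.npz');print(c['extrinsics'].round(3))
s=512/796
for n,u,v,z in [('c',268,340,.01),('b',341,351,.01),('a',417,327,.01),('red',257,380,.01),('br',381,354,.01),('conn',377,407,.014),('span',296,415,.006),('ml',303,286,0),('mr',384,304,0),('bl',321,206,.025),('br',403,219,.025),('ring',469,257,.016)]:
    print(n,world(c,u*s,v*s,z))
# dark blobs
hsv=cv2.cvtColor(im,cv2.COLOR_BGR2HSV);m=((hsv[...,2]<75)&(hsv[...,1]<110)).astype('uint8')
n,l,st,ce=cv2.connectedComponentsWithStats(m)
for i in range(1,n):
    if 15<st[i,4]<300 and 160<ce[i,0]<300 and 180<ce[i,1]<250: print(st[i],ce[i].round(1),world(c,*ce[i],.008))
E
```

```text
[[ 0.024 -0.995  0.099  0.463]
 [-1.    -0.022  0.018  0.018]
 [-0.016 -0.1   -0.995  0.994]
 [ 0.     0.     0.     1.   ]]
c [0.4843 0.2723 0.01  ]
b [0.4678 0.1405 0.01  ]
a [0.5137 0.0058 0.01  ]
red [0.4129 0.2885 0.01  ]
br [0.4641 0.0689 0.01  ]
conn [0.3712 0.0732 0.014 ]
span [0.3529 0.2171 0.006 ]
ml [0.5844 0.2154 0.    ]
mr [0.5546 0.0664 0.    ]
bl [0.7276 0.1838 0.025 ]
br [0.7065 0.0351 0.025 ]
ring [ 0.6414 -0.085   0.016 ]
[263 206  10   8  26] [267.3 209. ] [0.5173 0.0083 0.008 ]
[167 214  10   9  38] [171.7 218.1] [0.486  0.2748 0.008 ]
```

View pics/crop0.png

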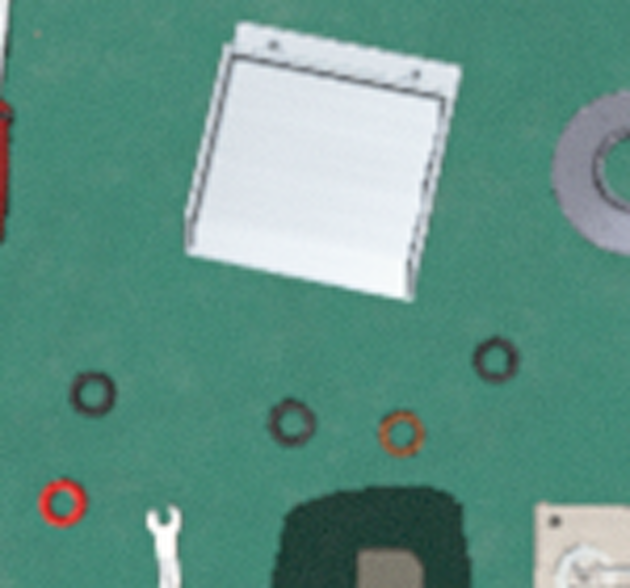

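The crop confirms it: black rings at crop px c (93,394), b (292,422) and a (496,360), and the red and brown rings are decoys. I'll move above the middle seal for a close look.

Request:
play_rows(xyz=[[49, -54, -2], [98, -109, -4], [147, -163, -6], [196, -218, -8], [245, -272, -10], [294, -326, -12], [343, -381, -14], [392, -435, -16], [441, -490, -18], [490, -544, -20]], rot=[[0, 0, 0.056], [0, 0, 0.112], [0, 0, 0.168], [0, 0, 0.224], [0, 0, 0.28], [0, 0, 0.336], [0, 0, 0.392], [0, 0, 0.448], [0, 0, 0.504], [0, 0, 0.56]], grip=[0.25, 0.25, 0.25, 0.25, 0.25, 0.25, 0.25, 0.25, 0.25, 0.25])

```text
time_s: 1.35
eef_pos: [0.431, 0.0422, 0.2675]
eef_rot: [0.0, 0.994, -0.105, 0.0]
wrist_force: [2.1, -0.4, 0.6]
opening: 0.249
grasp_force: 0.0
```

```bash
cat >> h.py <<'E'
from scipy.spatial.transform import Rotation as R
def tool():
    o=readout.get_obs();q=o['eef_rot'];return o,np.array(o['eef_pos']),R.from_quat([q[1],q[2],q[3],q[0]]).as_matrix()
def wristcam(f):
    o,p,M=tool();c=dict(snap('wrist',f));T=np.eye(4);T[:3,:3]=M;T[:3,3]=p;c['extrinsics']=T@c['hand_eye'];np.savez('pics/'+f+'.npz',**c);return c
E
python3 - <<'E'
from h import *
o,p,M=tool();print(o['time_s'],p,M.round(3),o['opening'])
c=wristcam('w1')
im=cv2.imread('pics/w1.png');cv2.imwrite('pics/w1b.png',cv2.resize(im,(768,576)))
c=np.load('pics/top0.npz')
for n,u,v,z in [('c',93,394,.01),('b',292,422,.01),('a',496,360,.01),('ml',188,254,0),('mr',411,299,0),('fl',238,24,.025),('fr',461,66,.025)]: print(n,world(c,150+u/4.2,125+v/4.2,z))
E
```

```text
1.35 [0.43096814 0.04220983 0.26749844] [[ 0.978 -0.208  0.001]
 [-0.208 -0.978 -0.   ]
 [ 0.001  0.    -1.   ]] 0.249413421573533
c [0.484  0.2729 0.01  ]
b [0.4686 0.14   0.01  ]
a [0.5126 0.0061 0.01  ]
ml [ 0.58    0.2156 -0.    ]
mr [0.5528 0.064  0.    ]
fl [0.7327 0.1835 0.025 ]
fr [0.707  0.0336 0.025 ]
```

View pics/w1b.png

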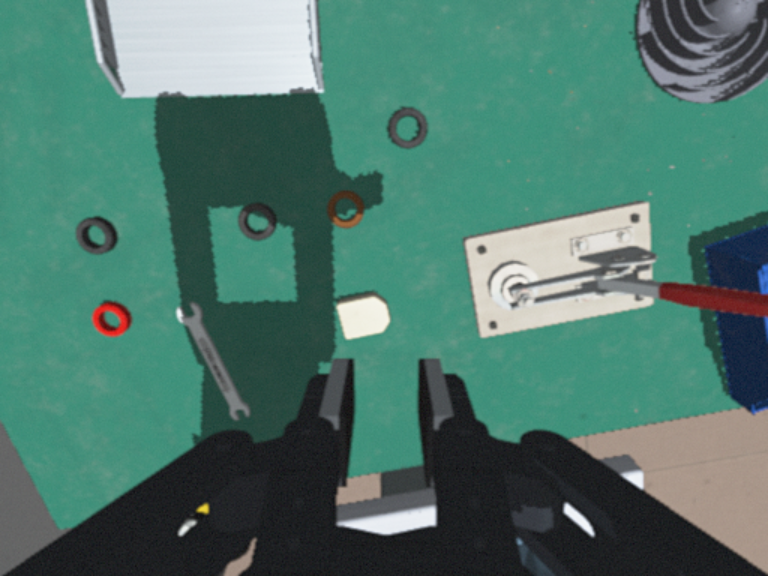

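The wrist view (768 px) shows a (408,127), b (257,221), c (97,235), and pan mouth corners (122,97) and (323,91). The decoys are brown (346,209) and red (111,319).

```bash
python3 - <<'E'
from h import *
o,p,M=tool();print(o['time_s'],p)
c=np.load('pics/w1.npz')
P={}
for n,u,v,z in [('c',97,235,.008),('b',257,221,.008),('a',408,127,.008),('br',346,209,.008),('ml',122,97,0),('mr',323,91,0)]: P[n]=world(c,u/1.5,v/1.5,z);print(n,P[n])
E
```

```text
1.4 [0.43222991 0.04909447 0.26775704]
c [0.4857 0.2739 0.008 ]
b [0.4692 0.1413 0.008 ]
a [0.5146 0.0061 0.008 ]
br [0.4634 0.0677 0.008 ]
ml [0.5826 0.218  0.    ]
mr [0.5542 0.0647 0.    ]
```

```bash
cat >> h.py <<'E'
C=np.array([.637,.1285]);YAW=np.radians(-10.3)
def p2w(x,y): return C+np.array([[np.cos(YAW),-np.sin(YAW)],[np.sin(YAW),np.cos(YAW)]])@np.array([x,y])/1000
def w2p(w):
    d=(np.array(w[:2])-C)*1000;return np.array([[np.cos(YAW),np.sin(YAW)],[-np.sin(YAW),np.cos(YAW)]])@d
def rel(wps,hd,z):
    # ring centres in pan mm (TCP 22 mm behind), hd pan deg, z TCP mm list
    o,p,M=tool();h=YAW+np.radians(hd);th=np.arctan2(M[1,0],M[0,0])
    print('t',o['time_s'],'p',p.round(4),'rotz',round((th-h+np.pi)%(2*np.pi)-np.pi,3),'tilt',M[2].round(4),'F',np.round(o['wrist_force'],1),'panTCP',w2p(p).round(1))
    for w,zz in zip(wps,z):
        t=p2w(*w)-.022*np.array([np.cos(h),np.sin(h)]);d=M.T@(np.r_[t,zz/1000]-p);print(w,t.round(4),(d*1000).round(1))
E
python3 - <<'E'
from h import *
for n,w in dict(c=(.485,.2735),b=(.469,.141),a=(.5137,.0061),br=(.4634,.068)).items(): print(n,w2p(w).round(1))
rel([(-183,-18)],2,[60])
E
```

```text
c [-175.5  115.5]
b [-167.5  -17.7]
a [ -99.4 -142.5]
br [-160.   -90.6]
t 1.4 p [0.4322 0.0491 0.2678] rotz -0.063 tilt [ 0.0014 -0.005  -1.    ] F [-2.3  2.3  0. ] panTCP [-187.3 -114.7]
(-183, -18) [0.432  0.1467] [-20.7 -94.4 208.2]
```

Request:
play_rows(xyz=[[-5, -24, 50], [-10, -48, 100], [-15, -72, 150], [-21, -92, 200], [-21, -92, 205], [-21, -92, 205], [-21, -92, 205], [-21, -92, 205], [-21, -92, 205], [-21, -92, 205]], rot=[[0, 0, -0.02], [0, 0, -0.04], [0, 0, -0.06], [0, 0, -0.06], [0, 0, -0.06], [0, 0, -0.06], [0, 0, -0.06], [0, 0, -0.06], [0, 0, -0.06], [0, 0, -0.06]], grip=[0.25, 0.25, 0.25, 0.25, 0.25, 0.25, 0.25, 0.25, 0.25, 0.25])

```text
time_s: 2.65
eef_pos: [0.4294, 0.1343, 0.0628]
eef_rot: [-0.0, 0.997, -0.074, 0.0]
wrist_force: [-0.2, 0.2, -0.3]
opening: 0.247
grasp_force: 0.0
```

```bash
python3 - <<'E'
from h import *
rel([(-184,-18),(-184,-18),(-168,-18),(-70,-6),(-45,-4),(40,0),(20,0)],2,[30,21,21,21,23,23,23])
E
```

```text
t 2.65 p [0.4294 0.1343 0.0628] rotz -0.004 tilt [ 8.e-04 -2.e-04 -1.e+00] F [-0.2  0.2 -0.3] panTCP [-205.3  -31.4]
(-184, -18) [0.431  0.1469] [ -0.4 -12.6  32.8]
(-184, -18) [0.431  0.1469] [ -0.4 -12.6  41.8]
(-168, -18) [0.4467 0.144 ] [ 15.6 -12.1  41.8]
(-70, -6) [0.5453 0.1383] [114.  -21.1  41.9]
(-45, -4) [0.5702 0.1358] [139.  -22.3  39.9]
(40, 0) [0.6546 0.1245] [224.1 -23.6  40. ]
(20, 0) [0.6349 0.1281] [204.1 -24.3  40. ]
```

Request:
play_rows(xyz=[[0, -12, 15], [0, -12, 30], [0, -12, 36], [0, -12, 40], [0, -12, 42], [0, -12, 42], [8, -12, 42], [16, -13, 42], [27, -14, 42], [38, -15, 42]], rot=[[0, 0, 0], [0, 0, 0], [0, 0, 0], [0, 0, 0], [0, 0, 0], [0, 0, 0], [0, 0, 0], [0, 0, 0], [0, 0, 0], [0, 0, 0]], grip=[0.25, 0.25, 0.25, 0.25, 0.25, 0.25, 0.25, 0.25, 0.25, 0.25])

```text
time_s: 3.9
eef_pos: [0.47, 0.1436, 0.0204]
eef_rot: [-0.0, 0.997, -0.074, 0.0]
wrist_force: [0.7, -0.2, 0.1]
opening: 0.252
grasp_force: 0.2
```

```bash
python3 - <<'E'
from h import *
rel([(-70,-6),(-45,-4),(40,0),(20,0)],2,[21,23,23,23])
wristcam('w2')
im=cv2.imread('pics/w2.png');cv2.imwrite('pics/w2b.png',im[100:])
E
```

```text
t 3.9 p [0.47   0.1436 0.0204] rotz -0.003 tilt [ 3.e-04 -1.e-04 -1.e+00] F [ 0.7 -0.2  0.1] panTCP [-167.  -15.]
(-70, -6) [0.5453 0.1383] [75.3 -5.9 -0.5]
(-45, -4) [0.5702 0.1358] [100.3  -7.1  -2.5]
(40, 0) [0.6546 0.1245] [185.4  -8.4  -2.5]
(20, 0) [0.6349 0.1281] [165.4  -9.   -2.5]
```

View pics/w2b.png

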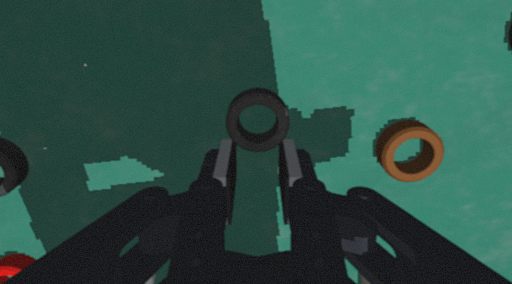

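The seal sits in the cradle between the fingertips at (258,120), and the brown ring at (410,152) is untouched. I'll keep pushing.

Request:
play_rows(xyz=[[11, -1, 0], [22, -2, 0], [33, -3, 0], [44, -4, 0], [55, -5, 0], [65, -5, 0], [74, -6, -0.5], [83, -6, -1.2], [92, -7, -2], [102, -7, -2.5]], rot=[[0, 0, 0], [0, 0, 0], [0, 0, 0], [0, 0, 0], [0, 0, 0], [0, 0, 0], [0, 0, 0], [0, 0, 0], [0, 0, 0], [0, 0, 0]], grip=[0.25, 0.25, 0.25, 0.25, 0.25, 0.25, 0.25, 0.25, 0.25, 0.25])

```text
time_s: 5.2
eef_pos: [0.5714, 0.1355, 0.0229]
eef_rot: [-0.0, 0.997, -0.074, -0.0]
wrist_force: [-0.9, 0.7, 1.0]
opening: 0.253
grasp_force: 0.1
```

Request:
play_rows(xyz=[[11, 0, 0], [22, 0, 0], [33, 0, 0], [44, -1, 0], [55, -1, 0], [66, -1, 0], [75, -1, 0], [81, -1, 0], [83, -1, 0], [83, -1, 0]], rot=[[0, 0, 0], [0, 0, 0], [0, 0, 0], [0, 0, 0], [0, 0, 0], [0, 0, 0], [0, 0, 0], [0, 0, 0], [0, 0, 0], [0, 0, 0]], grip=[0.25, 0.25, 0.25, 0.25, 0.25, 0.25, 0.25, 0.25, 0.25, 0.25])

```text
time_s: 6.45
eef_pos: [0.653, 0.1243, 0.0228]
eef_rot: [0.0, 0.997, -0.074, -0.0]
wrist_force: [0.3, -0.4, -0.2]
opening: 0.253
grasp_force: 0.0
```

```bash
python3 - <<'E'
from h import *
wristcam('w3')
o,p,M=tool()
# retreat & go behind c : ring start wp (-190,126), heading -22 pan
rel([(0,0),(0,0),(-190,126)],0,[23,80,60]); rel([(-190,126)],-18,[60])
E
```

```text
t 6.5 p [0.6528 0.1243 0.0227] rotz 0.032 tilt [-4.e-04  0.e+00 -1.e+00] F [ 0.1  0.9 -0.4] panTCP [16.3 -1.3]
(0, 0) [0.6154 0.1324] [-38.3  -2.5  -0.2]
(0, 0) [0.6154 0.1324] [-38.3  -2.5 -57.2]
(-190, 126) [0.4509 0.2904] [-224.2 -134.4  -37.2]
t 6.5 p [0.6528 0.1243 0.0227] rotz 0.346 tilt [-4.e-04  0.e+00 -1.e+00] F [ 0.1  0.9 -0.4] panTCP [16.3 -1.3]
(-190, 126) [0.4532 0.2969] [-222.9 -141.2  -37.2]
```

Request:
play_rows(xyz=[[-20, 0, 0], [-45, -5, -25], [-80, -30, -50], [-120, -60, -50], [-160, -95, -50], [-200, -125, -50], [-215, -135, -45], [-215, -135, -35], [-215, -135, -30], [-215, -135, -30]], rot=[[0, 0, 0], [0, 0, 0], [0, 0, 0.1], [0, 0, 0.2], [0, 0, 0.3], [0, 0, 0.416], [0, 0, 0.416], [0, 0, 0.416], [0, 0, 0.416], [0, 0, 0.416]], grip=[0.25, 0.25, 0.25, 0.25, 0.25, 0.25, 0.25, 0.25, 0.25, 0.25])

```text
time_s: 7.75
eef_pos: [0.461, 0.2884, 0.0521]
eef_rot: [0.0, 0.96, -0.279, -0.0]
wrist_force: [-0.6, -0.4, -0.0]
opening: 0.255
grasp_force: 0.0
```

```bash
python3 - <<'E'
from h import *
snap('top','top1')
rel([(-183,118.5),(-183,118.5),(-175,115),(-95,38),(-70,34),(-45,33),(0,33),(5,33)],-22,[21,21,21,21,21,23,23,23])
im=cv2.imread('pics/top1.png')
cv2.imwrite('pics/crop1.png',cv2.resize(im[125:265,150:300],None,fx=4.2,fy=4.2,interpolation=cv2.INTER_CUBIC))
E
```

```text
t 7.8 p [0.4612 0.2885 0.0525] rotz -0.002 tilt [-2.e-04  5.e-04 -1.e+00] F [-0.  -0.4  0.2] panTCP [-201.6  126. ]
(-183, 118.5) [0.4595 0.2896] [-2.   0.  31.5]
(-183, 118.5) [0.4595 0.2896] [-2.   0.  31.5]
(-175, 115) [0.4668 0.2847] [ 6.8  0.3 31.5]
(-95, 38) [0.5317 0.1946] [109.9  41.5  31.5]
(-70, 34) [0.5556 0.1862] [134.5  35.8  31.5]
(-45, 33) [0.58   0.1808] [158.1  27.3  29.5]
(0, 33) [0.6243 0.1727] [199.8  10.4  29.4]
(5, 33) [0.6292 0.1718] [204.4   8.5  29.4]
```

View pics/crop1.png

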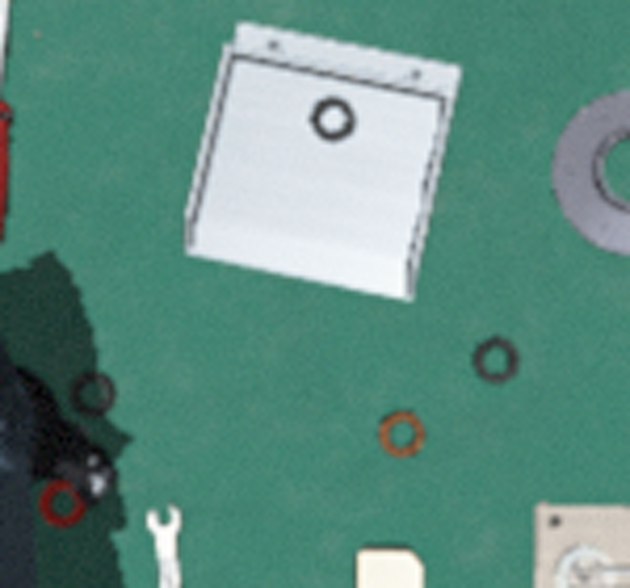

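Seal b lies deep in the pan at crop (332,120). Next is seal c.

Request:
play_rows(xyz=[[-2, 0, 15], [-2, 0, 26], [-2, 0, 31], [-2, 0, 31], [3, 0, 31], [8, 1, 31], [18, 5, 31], [28, 9, 31], [38, 13, 31], [48, 17, 31]], rot=[[0, 0, 0], [0, 0, 0], [0, 0, 0], [0, 0, 0], [0, 0, 0], [0, 0, 0], [0, 0, 0], [0, 0, 0], [0, 0, 0], [0, 0, 0]], grip=[0.25, 0.25, 0.25, 0.25, 0.25, 0.25, 0.25, 0.25, 0.25, 0.25])

```text
time_s: 9.05
eef_pos: [0.4924, 0.2487, 0.0219]
eef_rot: [-0.0, 0.96, -0.279, 0.0]
wrist_force: [0.7, -0.8, -0.1]
opening: 0.25
grasp_force: 0.2
```

```bash
python3 - <<'E'
from h import *
wristcam('w4');im=cv2.imread('pics/w4.png');cv2.imwrite('pics/w4b.png',im[100:])
rel([(-95,38),(-70,34),(-45,33),(0,33),(5,33)],-22,[21,21,23,23,23])
E
```

```text
t 9.1 p [0.4933 0.2479 0.022 ] rotz -0.001 tilt [ 9.e-04 -2.e-04 -1.e+00] F [ 1.1 -0.4  0.2] panTCP [-162.8   91.8]
(-95, 38) [0.5317 0.1946] [61.  24.4  1.1]
(-70, 34) [0.5556 0.1862] [85.7 18.7  1.1]
(-45, 33) [0.58   0.1808] [109.2  10.3  -0.9]
(0, 33) [0.6243 0.1727] [150.9  -6.7  -0.9]
(5, 33) [0.6292 0.1718] [155.5  -8.5  -0.9]
```

View pics/w4b.png

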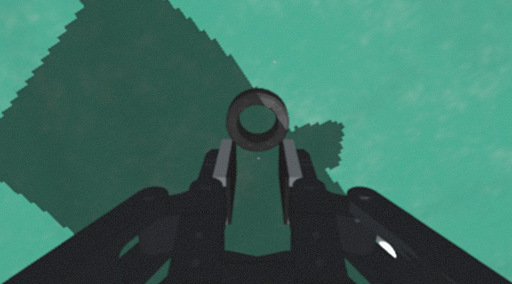

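Seal c is cradled at (258,120). I'll push it on.

Request:
play_rows(xyz=[[10, 4, 0], [20, 8, 0], [30, 12, 0], [40, 16, 0], [50, 20, 0], [59, 23, 0], [68, 23, 0], [77, 21, 0], [86, 18, 0], [95, 15, -1]], rot=[[0, 0, 0], [0, 0, 0], [0, 0, 0], [0, 0, 0], [0, 0, 0], [0, 0, 0], [0, 0, 0], [0, 0, 0], [0, 0, 0], [0, 0, 0]], grip=[0.25, 0.25, 0.25, 0.25, 0.25, 0.25, 0.25, 0.25, 0.25, 0.25])

```text
time_s: 10.35
eef_pos: [0.5647, 0.186, 0.0228]
eef_rot: [0.0, 0.96, -0.278, -0.0]
wrist_force: [0.4, -0.6, 0.2]
opening: 0.246
grasp_force: 0.0
```

```bash
python3 - <<'E'
from h import *
wristcam('w5');im=cv2.imread('pics/w5.png');cv2.imwrite('pics/w5b.png',im[100:])
rel([(-45,33),(0,33),(5,33)],-22,[23,23,23])
E
```

```text
t 10.4 p [0.5662 0.1857 0.0233] rotz -0.001 tilt [ 0.0016 -0.0011 -1.    ] F [ 1.6 -0.1  1.8] panTCP [-79.9  43.6]
(-45, 33) [0.58   0.1808] [14.3 -3.2  0.4]
(0, 33) [0.6243 0.1727] [ 56.  -20.1   0.5]
(5, 33) [0.6292 0.1718] [ 60.6 -22.    0.5]
```

View pics/w5b.png

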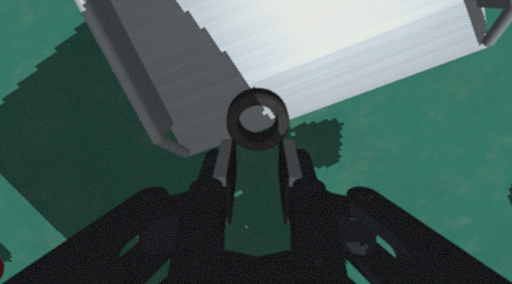

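The seal is cradled at the mouth (258,120), with the pan's left wall end near (175,150). I'll go in with a little bias to the right.

Request:
play_rows(xyz=[[8, 1, 0], [16, 1, 0], [24, -1, 0], [32, -4, 0], [40, -7, 0], [48, -10, 0], [55, -13, 0], [60, -15, 0], [62, -16, 0], [62, -16, 0]], rot=[[0, 0, 0], [0, 0, 0], [0, 0, 0], [0, 0, 0], [0, 0, 0], [0, 0, 0], [0, 0, 0], [0, 0, 0], [0, 0, 0], [0, 0, 0]], grip=[0.25, 0.25, 0.25, 0.25, 0.25, 0.25, 0.25, 0.25, 0.25, 0.25])

```text
time_s: 11.65
eef_pos: [0.6251, 0.1664, 0.0228]
eef_rot: [0.0, 0.96, -0.278, -0.0]
wrist_force: [-0.2, -0.2, -0.1]
opening: 0.254
grasp_force: 0.0
```

```bash
python3 - <<'E'
from h import *
rel([(0,33)],-22,[23])
# behind a: push toward pan (-110,-40): heading dir
d=np.array([-112+99.4,-40+142.5]);print(np.degrees(np.arctan2(d[1],d[0])))
rel([(-98.5,-155)],80,[60])
E
```

```text
t 11.65 p [0.6251 0.1664 0.0228] rotz -0.0 tilt [-1.e-04  1.e-04 -1.e+00] F [-0.2 -0.2 -0.1] panTCP [-18.5  35.1]
(0, 33) [0.6243 0.1727] [-4.  -5.  -0.2]
97.00803017328654
t 11.65 p [0.6251 0.1664 0.0228] rotz -1.781 tilt [-1.e-04  1.e-04 -1.e+00] F [-0.2 -0.2 -0.1] panTCP [-18.5  35.1]
(-98.5, -155) [ 0.5047 -0.027 ] [  1.8 227.8 -37.2]
```

Request:
play_rows(xyz=[[-20, 3, 0], [-35, 5, -20], [-35, 10, -52], [-30, 50, -60], [-20, 90, -60], [-10, 130, -60], [0, 170, -60], [5, 210, -55], [5, 228, -45], [5, 228, -35]], rot=[[0, 0, 0], [0, 0, 0], [0, 0, -0.1], [0, 0, -0.28], [0, 0, -0.46], [0, 0, -0.64], [0, 0, -0.82], [0, 0, -1.0], [0, 0, -1.18], [0, 0, -1.36]], grip=[0.25, 0.25, 0.25, 0.25, 0.25, 0.25, 0.25, 0.25, 0.25, 0.25])

```text
time_s: 12.9
eef_pos: [0.5066, -0.0301, 0.0577]
eef_rot: [0.0, 0.921, 0.389, -0.0]
wrist_force: [0.9, 0.9, -0.1]
opening: 0.249
grasp_force: 0.0
```

```bash
python3 - <<'E'
from h import *
rel([(-98.5,-156),(-98.5,-156),(-99.4,-142.5),(-112,-40)],88,[50,21,21,21]);
E
```

```text
t 12.9 p [ 0.5066 -0.0301  0.0577] rotz -0.556 tilt [-1.e-04  1.e-04 -1.e+00] F [ 0.9  0.9 -0.1] panTCP [ -99.9 -179.3]
(-98.5, -156) [ 0.5075 -0.0289] [ 1.5 -0.2  7.7]
(-98.5, -156) [ 0.5075 -0.0289] [ 1.5 -0.2 36.7]
(-99.4, -142.5) [ 0.509  -0.0154] [12.2 -8.5 36.7]
(-112, -40) [0.515  0.0877] [ 90.3 -76.1  36.7]
```

Request:
play_rows(xyz=[[1, 0, 0], [1, 0, 0], [1, 0, 5], [1, 0, 15], [1, 0, 28], [1, 0, 36], [1, 0, 36.5], [6, -4, 36.5], [12, -8, 36.5], [20, -15, 36.5]], rot=[[0, 0, -0.18], [0, 0, -0.36], [0, 0, -0.556], [0, 0, -0.556], [0, 0, -0.556], [0, 0, -0.556], [0, 0, -0.556], [0, 0, -0.556], [0, 0, -0.556], [0, 0, -0.556]], grip=[0.25, 0.25, 0.25, 0.25, 0.25, 0.25, 0.25, 0.25, 0.25, 0.25])

```text
time_s: 14.15
eef_pos: [0.5111, -0.0036, 0.0218]
eef_rot: [0.0, 0.78, 0.626, 0.0]
wrist_force: [0.3, -0.4, -0.1]
opening: 0.254
grasp_force: 0.1
```

```bash
python3 - <<'E'
from h import *
wristcam('w6');im=cv2.imread('pics/w6.png');cv2.imwrite('pics/w6b.png',im[100:])
rel([(-112,-40)],88,[21]);
E
```

```text
t 14.2 p [ 0.5108 -0.0024  0.0216] rotz -0.004 tilt [ 5.e-04  3.e-04 -1.e+00] F [0.1 1.6 0.8] panTCP [-100.8 -151.4]
(-112, -40) [0.515  0.0877] [ 88.9 -15.5   0.7]
```

View pics/w6b.png

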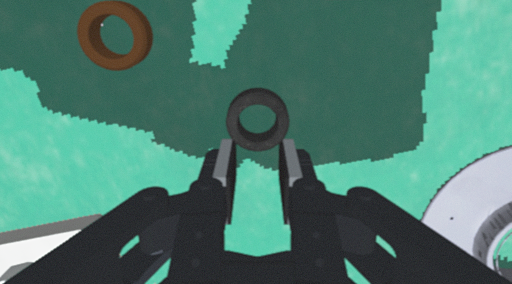

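Seal a is cradled at (258,120), and the brown ring at (115,35) lies clear to the left of the path. I'll push it across to in front of the mouth.

Request:
play_rows(xyz=[[10, -1, 0], [20, -3, 0], [30, -4, 0], [40, -6, 0], [50, -8, 0], [60, -10, 0], [70, -12, 0], [80, -13, 0], [87, -14, 0], [89, -15, 0]], rot=[[0, 0, 0], [0, 0, 0], [0, 0, 0], [0, 0, 0], [0, 0, 0], [0, 0, 0], [0, 0, 0], [0, 0, 0], [0, 0, 0], [0, 0, 0]], grip=[0.25, 0.25, 0.25, 0.25, 0.25, 0.25, 0.25, 0.25, 0.25, 0.25])

```text
time_s: 15.45
eef_pos: [0.5154, 0.0864, 0.0213]
eef_rot: [0.0, 0.78, 0.626, 0.0]
wrist_force: [-0.7, -0.6, 0.3]
opening: 0.253
grasp_force: 0.2
```

```bash
python3 - <<'E'
from h import *
rel([(-132,-40)],0,[60]);
E
```

```text
t 15.45 p [0.5154 0.0864 0.0213] rotz 1.532 tilt [-0.  0. -1.] F [-0.7 -0.6  0.3] panTCP [-112.2  -63.1]
(-132, -40) [0.4783 0.1167] [ 21.5 -42.7 -38.7]
```

Request:
play_rows(xyz=[[-15, 0, 0], [-20, 0, -20], [-15, -10, -39], [0, -25, -39], [15, -40, -39], [21.5, -43, -39], [21.5, -43, -39], [21.5, -43, -39], [21.5, -43, -39], [21.5, -43, -39]], rot=[[0, 0, 0], [0, 0, 0.15], [0, 0, 0.33], [0, 0, 0.51], [0, 0, 0.69], [0, 0, 0.87], [0, 0, 1.05], [0, 0, 1.23], [0, 0, 1.41], [0, 0, 1.532]], grip=[0.25, 0.25, 0.25, 0.25, 0.25, 0.25, 0.25, 0.25, 0.25, 0.25])

```text
time_s: 16.7
eef_pos: [0.4779, 0.1151, 0.0603]
eef_rot: [0.0, 0.996, -0.093, -0.0]
wrist_force: [0.6, 0.2, 0.1]
opening: 0.251
grasp_force: 0.0
```

```bash
python3 - <<'E'
from h import *
c=wristcam('w7');c=np.load('pics/w7.npz')
im=cv2.imread('pics/w7.png');cv2.imwrite('pics/w7b.png',im)
rel([(-132,-40),(-132,-40),(-111.5,-41),(-70,-40),(-45,-40),(5,-40)],0,[50,21,21,21,23,23]);
E
```

```text
t 16.75 p [0.4779 0.1151 0.0603] rotz -0.01 tilt [-2.e-04  3.e-04 -1.e+00] F [ 0.6 -0.3  0.4] panTCP [-154.1  -41.6]
(-132, -40) [0.4783 0.1167] [ 0.1 -1.6 10.3]
(-132, -40) [0.4783 0.1167] [ 0.1 -1.6 39.3]
(-111.5, -41) [0.4983 0.112 ] [20.6 -0.9 39.3]
(-70, -40) [0.5393 0.1056] [62.1 -2.3 39.3]
(-45, -40) [0.5639 0.1011] [87.1 -2.5 37.3]
(5, -40) [0.6131 0.0922] [137.1  -3.   37.3]
```

View pics/w7b.png

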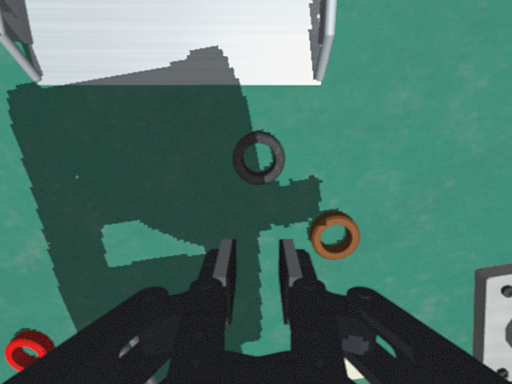

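Seal a at (259,157) is straight ahead of the fingers, and the brown ring (335,235) is just right of them and clear. I'll lower and push.

Request:
play_rows(xyz=[[0, -2, 15], [0, -2, 30], [0, -2, 38], [1, -2, 39], [8, -2, 39], [16, -2, 39], [25, -2, 39], [35, -2, 39], [45, -2, 39], [54, -2, 39]], rot=[[0, 0, 0], [0, 0, 0], [0, 0, 0], [0, 0, 0], [0, 0, 0], [0, 0, 0], [0, 0, 0], [0, 0, 0], [0, 0, 0], [0, 0, 0]], grip=[0.25, 0.25, 0.25, 0.25, 0.25, 0.25, 0.25, 0.25, 0.25, 0.25])

```text
time_s: 18.0
eef_pos: [0.5323, 0.1084, 0.0214]
eef_rot: [-0.0, 0.996, -0.09, 0.0]
wrist_force: [-1.2, -0.3, 1.1]
opening: 0.252
grasp_force: 0.2
```

Request:
play_rows(xyz=[[8, 0, 0], [16, 0, 0], [24, 0, -1], [32, 0, -2], [42, 0, -2], [52, 0, -2], [62, 0, -2], [72, 0, -2], [80, 0, -2], [83, 0, -2]], rot=[[0, 0, 0], [0, 0, 0], [0, 0, 0], [0, 0, 0], [0, 0, 0], [0, 0, 0], [0, 0, 0], [0, 0, 0], [0, 0, 0], [0, 0, 0]], grip=[0.25, 0.25, 0.25, 0.25, 0.25, 0.25, 0.25, 0.25, 0.25, 0.25])

```text
time_s: 19.25
eef_pos: [0.6137, 0.0936, 0.0233]
eef_rot: [-0.0, 0.996, -0.09, 0.0]
wrist_force: [-0.0, 0.1, 0.1]
opening: 0.248
grasp_force: 0.1
```

Request:
play_rows(xyz=[[0, 0, 0], [-15, 0, 0], [-40, 0, -15], [-80, 0, -60], [-120, 0, -110], [-160, 0, -150], [-200, 0, -150], [-240, 0, -150], [-250, 0, -150], [-250, 0, -150]], rot=[[0, 0, 0], [0, 0, 0], [0, 0, 0], [0, 0, 0], [0, 0, 0], [0, 0, 0], [0, 0, 0], [0, 0, 0], [0, 0, 0], [0, 0, 0]], grip=[0.25, 0.25, 0.25, 0.25, 0.25, 0.25, 0.25, 0.25, 0.25, 0.25])

```text
time_s: 20.5
eef_pos: [0.3674, 0.1386, 0.1737]
eef_rot: [-0.0, 0.996, -0.09, 0.001]
wrist_force: [-0.0, 0.5, -1.0]
opening: 0.254
grasp_force: 0.0
```

```bash
python3 - <<'E'
from h import *
c=snap('top','top2');im=cv2.imread('pics/top2.png')
cv2.imwrite('pics/crop2.png',cv2.resize(im[125:265,150:300],None,fx=4.2,fy=4.2,interpolation=cv2.INTER_CUBIC))
print(readout.get_obs()['time_s'],readout.get_obs()['eef_pos'])
E
```

```text
20.55 [0.36808681 0.13848353 0.17378344]
```

View pics/crop2.png

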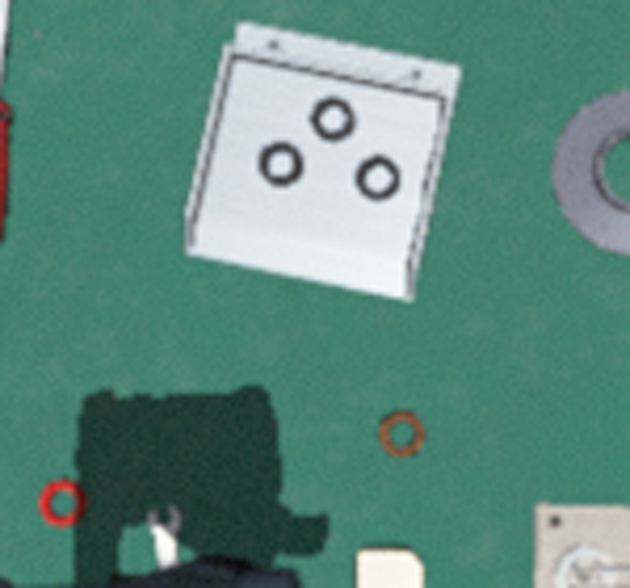

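All three seals lie on the pan floor at (332,120), (281,164) and (378,178), well past the lip. The decoys and bystanders in this view are where they were.

```bash
python3 -c "
from bench import ctrl
print(ctrl.hand_in())"
```

```text
the job is handed in; nothing more can be done
None
```

All three black seals were swept into the pan and lie flat on its floor past the lip, none of the look-alikes or bystanders in the final picture had moved, and the job was handed in at about 20.6 s.

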